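# Free the index plunger of a panel holder

### The job

Take the orange flat-blade driver from its wooden stand, put its blade in the slotted brass lock screw and turn the screw anticlockwise about a quarter turn, as far as it goes, so that the red keeper bar swings off the plunger's collar; then put the driver back in its stand. After that pull the yellow plunger knob straight up as far as it goes and finish while still holding it there, pin clear of its hole, so that I can turn the panel. Turn the screw with the driver only, and leave the jar, glue bottle and tumbler where they stand.

Things in the scene. Friction and masses are not known exactly. Their poses are not given: they have to be found in the camera images.
- holder: Work holder, fixed to the table: aluminium plate 220 (x) x 270 (y) x 12 mm with a dark disc (top at 22 mm) and a red panel with three black ovals (top at 34 mm). Origin: centre of the underside. On its -y side a grey bracket, top at 42 mm, with the lock screw at (0, -90) mm and the plunger at (0, -40) mm in this frame; the knob is its tallest part.
- knob (a point): Centre of the plunger's yellow knob: an upright cylinder of diameter 26 mm and height 26 mm (13 mm above and below this point), 77 mm above the table when seated. Below the knob come 17 mm of thin stem (diameter 10) and a steel collar of diameter 26. z is up, along the pull.
- plunger (a joint): Lift of the plunger: 0 seated, pin in its hole; 0.014 (m) at the upper stop. Spring: about 4.5 N at the start and 11 N at the stop; it springs back if let go. Blocked at 0.001 (at most 0.005 if forced) while the keeper bar lies over the collar.
- slot (a point): Centre of the lock screw's slot at the top of its brass head (diameter 28), 62 mm above the table, 50 mm from the plunger's axis. The slot, open at both ends, runs along this frame's x axis, which turns with the screw and is also the way the red keeper bar points (43 mm long from the axis, top at 52 mm). Slot 6.5 mm wide, mouth flared to 9 mm, floor 9 mm below this point. z is up.
- lock (a joint): Turn of the lock screw: 0 = keeper bar over the plunger's collar; grows anticlockwise seen from above to a stop at 1.5 (rad), bar clear. Starts at 0 to 0.2; stays where it is left (friction about 0.05 N m). The blade has about 0.3 rad of play in the slot.
- driver: Flat-blade driver, 0.06 to 0.13 kg, upright in its stand, blade down. Origin: centre of the underside of its steel flange (diameter 34, 4 thick), which rests on the stand's top. Above: square orange handle 24 x 24 mm, sides along x and y, from 4 to 62 mm. Below: shaft of diameter 8 and a blade ending 48 mm below the origin, 14 mm wide along x, 3 mm thick along y. z is up.
- stand: Light wooden block 70 x 70 mm, 55 mm high, fixed, with an upright round hole of diameter 22 mm (flared mouth) through its centre for the driver. Origin: centre of the underside, on the hole's axis. It stands on either side of the holder.
- jar: Red jar with black cap, diameter 48, height 75 mm; origin at the centre of its foot. Leave alone.
- glue: Small yellow glue bottle, diameter 32, height 75 mm; origin at the centre of its foot. Leave alone.
- tumbler: Red tumbler, diameter 84 at the top, height 165 mm; origin at the centre of its foot. Leave alone.

How it is judged (in metres and radians):
On the way, in this order (a step that is already met when the one before it is completed fails the run):
1. the lock screw is turned clear with the driver's blade in its slot (value of joint lock above 1.1 rad and z of driver in the frame of slot below 0.045 m and horizontal distance between driver and slot below 0.012 m), for 0.1 s.
2. the driver is back upright in its stand, let go (horizontal distance between driver and stand below 0.008 m and z of driver in the frame of stand below 0.06 m and angle between driver's own z axis and vertical below 0.12 rad and contact force between the fingers and driver below 0.1 N), for 0.2 s.
At the end, for the whole second after the job is handed in: The gripper holds the plunger knob up more than 11.5 of its 14 mm; lock screw turned over 1.0 rad; driver released, upright (0.12 rad) in its stand, within 8 mm of its axis and 5 mm of full depth; jar, glue bottle and tumbler within 25 mm of where they were (all of step 2 and value of joint plunger above 0.0115 m and contact force between the fingers and plunger above 2 N and value of joint lock above 1 rad and contact force between driver and plunger below 0.1 N and distance of each of jar, glue, tumbler from where it was at the start of the episode below 0.025 m); the arm keeps its last pose, push and grip.
It fails at once if the fingers push the lock screw or its keeper bar themselves (contact force between the fingers and lock above 3 N).
It fails at once if the red jar is disturbed (distance of jar from where it was at the start of the episode above 0.03 m or angle between jar's own z axis and vertical above 0.5 rad).
It fails at once if the glue bottle is disturbed (distance of glue from where it was at the start of the episode above 0.03 m or angle between glue's own z axis and vertical above 0.5 rad).
It fails at once if the red tumbler is disturbed (distance of tumbler from where it was at the start of the episode above 0.03 m or angle between tumbler's own z axis and vertical above 0.5 rad).
It also fails if it takes over 67 s, if anything falls off the work surface, if the arm or the gripper's body presses on something with over 40 N, if the wrist force passes 120 N, or if a joint passes its speed limit or range.

### The arm

A 6-joint arm with a two-finger parallel gripper is mounted at the origin on the work surface. World frame = base frame: x ahead of the robot, y to its left, z up, the work surface at z = 0. Lengths are in mm, angles in rad, forces in N, time in s.
With the tool pointing down it reaches from about 350 to 875 mm from the base axis. Payload 4.2 kg.
Tool frame: the origin (TCP) lies on the mounting face of the last link; the fingertips stand 173 mm ahead of it and the grasp point (between the pads) lies 155 mm ahead of it; z points along the fingers, y is the direction in which the jaws open and shut (so a half turn about z gives the same grasp; the last joint's range is limited). The gripper opens to 85 mm and grips with 20 to 120 N. Pads are 22 mm wide; open, the fingers measure 114 mm over their backs; the gripper's body (76 mm by 85 mm) begins 54 mm behind the grasp point. The pads swing forward as they close: fully open they stand 13 mm farther back than shut.
Start: joints at [-1.041, 0.385, 0.008, 0, -1.194, -0.259], TCP at [167.206, -602.198, 404.712] pointing down, gripper open.
Joint ranges: [-3.14, 3.14], [-1.21, 2.06], [-1.07, 1.41], [-3.16, 2.05], [-2.99, -0.16], [-3.1, 3.1]. Speed limits (rad/s): [2.79, 2.79, 3.14, 3.14, 3.14, 3.14].

### API

Orientations are given as a unit quaternion [x, y, z, w].
In Python, from bench import arm gives the robot as it stands. The module is installed in compiled form; this text tells all that it offers.
- The arm moves only by the tool play_rows, never from a script. Its argument "moves" is a list of rows, each a list of 3 entries, a list of its own where there are three numbers: the shift along the world's x, y, z in units of 30 cm (1.0 is 30 cm), then the turn about the world's z in units of 30 degrees (1.0 is 30 degrees), then the gripper's target within -1 to 1 (shut at 1, half-way at 0, fully open at -1). In form: [[[x, y, z], turn, jaw], ...]. A call has 1 to 12 rows; each row is the pose to reach, as a shift and turn from the pose measured when the call began; what a row does not reach only later rows make up. A row lasts 1/8 s, in which the tool goes at most 62.5 mm and 10.7 degrees, less where a joint would pass 70% of its speed; a pose out of reach is approached as far as the arm can. A call with a number of a shift or a turn outside -1 to 1 is refused whole. A call with a gripper value outside its range is refused whole. The fingers move at their own pace and stop on an object; the grip force is fixed at half the most. Time passes only in rows, so rows that repeat a pose let the fingers close. It gives the time, the measured TCP pose, the force and the opening at its end, in the units of the state.
- arm.read_state(): the state, without advancing time (a new reading comes with each control period).
- arm.get_image(name): name is "scene" or "top"; returns a dict with "pixels" (480x640x3 uint8, red, green, blue), "vfov" (degrees; the focal length in pixels is half the picture's height over the tangent of half this angle, whatever the lens; pixels are square), "cx", "cy" (the principal point, pixels), "xyz" and "rotation" of the camera in the world. Camera axes: x right, y up, looking along -z (the intrinsics and any distortion apply to the point x, -y, -z); pixel columns grow to the right and rows downward; lengths in mm; the calibration is good to about 2 mm. A picture is of the moment at which its call begins. There is no depth.
- arm.job_done(): hands the job in, once; it reports no verdict.
Trained networks look in a picture, given as the dict that the camera call returned (one of the last four; its "shot" number tells which), for a name from the list of things; names that differ only in an ending like _2 or _b are one class to them, and where a whole thing is asked for, a point or a joint stands for the part that bears it (a point fixed in the world has none). Each returns a list of dicts, best first, with "conf" (0 to 1); they miss things now and then, are a little off and sometimes report something else, mostly with a low value. They report only what shows in the picture. A call takes as long as a camera call.
- arm.look_for(name, picture): "centre" ([x, y, z] in mm, in world coordinates, good to about 4 mm: the middle of the surface that is visible of it).
The state is a dict: "clock": time; "joints": joint angles; "joint_vel": joint speeds; "joint_efforts": joint torques, N m; "position": TCP position; "ee_rot": TCP orientation; "contact_force": force on the tool from outside, world axes, zero at the start; "wrist_torque": the same for the moment, N m; "gripper_width": finger opening in mm.
Only numpy, scipy, OpenCV 4.12 (cv2) and the standard library are available. Lean on these libraries where they do the work, as an engineer would, in place of code of your own. Each camera call takes 0.05 s, during which the arm holds its last target.

## Working session

There is one attempt and no reset: what is moved stays moved. The work goes in short steps, Python scripts to look and compute and a tool call to move; the robot and the scene stay as the last step left them, time stands still between calls to the robot, and variables do not carry over. Pictures are saved under pics/ and viewed, and the job is handed in when it is done.

Besides the shell and the picture viewer there is one more tool, called after "Request:" by a JSON object that holds its "method" and its "body". play_rows: Moves the arm, as the interface text tells. Shifts and turns lie within -1 to 1; 1 stands for 30 cm of shift or 30 degrees of turn. Its arguments: {"type":"object","properties":{"moves":{"type":"array"}},"required":["moves"]}

```bash
mkdir -p pics; ls; cat > h.py <<'E'
import numpy as np,cv2
from bench import arm
def save(im,n): cv2.imwrite(f'pics/{n}.png',cv2.cvtColor(np.ascontiguousarray(im['pixels']),cv2.COLOR_RGB2BGR))
E
python3 - <<'E'
from h import *
s=arm.read_state(); print(s)
for n in ['scene','top']:
    im=arm.get_image(n); save(im,n+'0')
    print(n,{k:v for k,v in im.items() if k!='pixels'})
    for t in ['holder','knob','slot','driver','stand','jar','glue','tumbler']:
        r=arm.look_for(t,im); print(t,[(np.round(d['centre'],1).tolist(),round(d['conf'],2)) for d in r[:2]])
print(arm.read_state()['clock'])
E
```

```text
pics
{'clock': 0.0, 'joints': array([-1.04137498e+00,  3.85572832e-01,  6.58088812e-03, -5.07388455e-04,
       -1.19401242e+00, -2.58620336e-01]), 'joint_vel': array([-0.00013988, -0.00142994, -0.00098034,  0.00029448, -0.00081325,
       -0.00109657]), 'joint_efforts': array([-3.51208973e-04, -3.92288733e+01,  1.88398308e+01,  4.18632612e+00,
       -4.58140639e-03, -5.44641921e-06]), 'position': array([ 167.17647466, -602.00157609,  403.59250202]), 'ee_rot': array([-1.34894330e-01,  9.90859347e-01,  1.10994378e-03, -2.06110716e-04]), 'contact_force': array([-0.02596522,  0.48987376,  0.14344525]), 'wrist_torque': array([-0.02530817, -0.07723158, -0.01922212]), 'gripper_width': 85.5389946833938}
scene {'vfov': 57.19230668618613, 'cx': 315.6264529276883, 'cy': 243.46617130936525, 'xyz': array([1051.7109768 ,  545.91908678,  735.13677426]), 'rotation': array([0.12627343, 0.36976496, 0.86528864, 0.31401349]), 'shot': 1}
holder [([568.3, 109.1, 23.7], 0.64)]
knob [([561.0, 42.6, 75.6], 0.82)]
slot [([501.7, -269.3, 45.5], 0.72), ([556.1, -6.1, 61.1], 0.69)]
driver [([483.4, 332.4, 94.1], 0.95)]
stand [([496.8, 338.3, 57.8], 0.57)]
jar [([504.9, -268.7, 45.2], 0.7), ([784.4, -59.0, 43.7], 0.54)]
glue []
tumbler [([803.2, 195.6, 160.7], 0.87)]
top {'vfov': 44.50714575765424, 'cx': 309.11848736745895, 'cy': 240.4145647337996, 'xyz': array([ 524.63448363,    7.09991519, 1217.73413325]), 'rotation': array([-0.02798574,  0.02538144,  0.71447483, -0.69864032]), 'shot': 2}
holder [([550.0, 79.8, 24.1], 0.64)]
knob [([556.2, 40.4, 93.0], 0.48)]
slot [([555.3, -4.9, 61.4], 0.58)]
driver [([476.4, 320.4, 105.4], 0.61)]
stand [([478.0, 314.4, 54.1], 0.64)]
jar [([497.8, -278.1, 77.2], 0.74)]
glue [([770.2, -68.9, 49.0], 0.7)]
tumbler []
0.9
```

View pics/scene0.png

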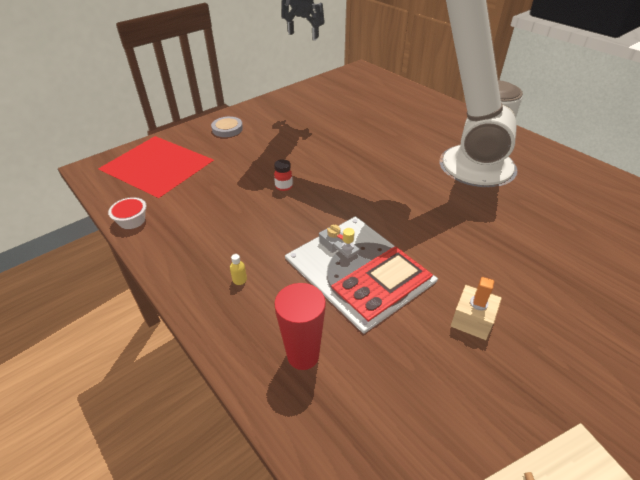

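View pics/top0.png

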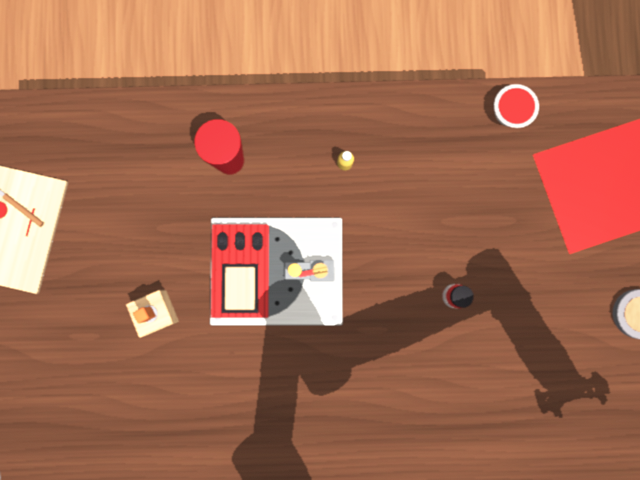

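```bash
python3 - <<'E'
import cv2,numpy as np
a=cv2.imread('pics/scene0.png');b=cv2.imread('pics/top0.png')
z=lambda i,x,y,w,h,k:cv2.resize(i[y:y+h,x:x+w],None,fx=k,fy=k,interpolation=cv2.INTER_CUBIC)
cv2.imwrite('pics/c1.png',np.hstack([z(a,445,270,60,70,6),z(b,120,275,70,70,6)]))
cv2.imwrite('pics/c2.png',np.hstack([z(a,305,210,70,60,6),z(b,275,240,60,60,6)]))
E
```

```text
(no output)
```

View pics/c1.png

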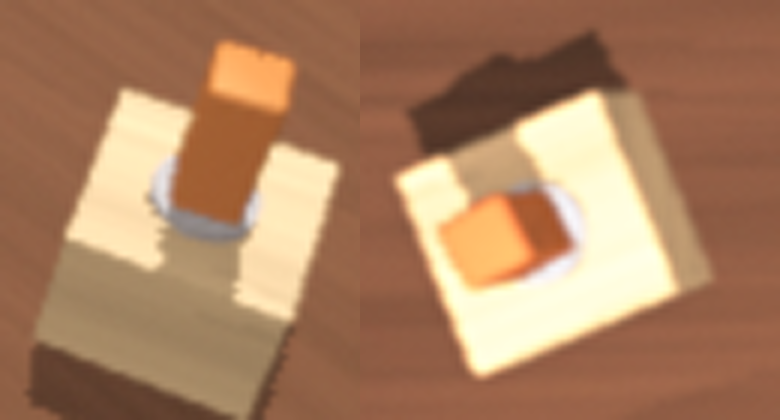

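View pics/c2.png

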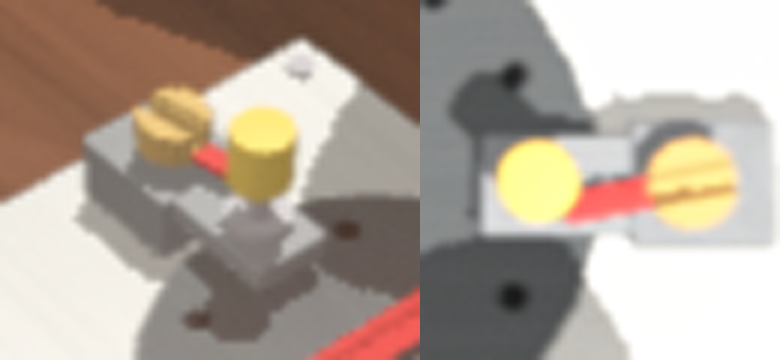

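```bash
cat >> h.py <<'E'
from scipy.spatial.transform import Rotation as R
from scipy.optimize import least_squares
CAM={'scene':dict(vfov=57.19230668618613,cx=315.6264529276883,cy=243.46617130936525,xyz=np.array([1051.7109768,545.91908678,735.13677426]),rotation=np.array([0.12627343,0.36976496,0.86528864,0.31401349])),
'top':dict(vfov=44.50714575765424,cx=309.11848736745895,cy=240.4145647337996,xyz=np.array([524.63448363,7.09991519,1217.73413325]),rotation=np.array([-0.02798574,0.02538144,0.71447483,-0.69864032]))}
def f(c): return 240/np.tan(np.radians(c['vfov']/2))
def proj(n,P):
    c=CAM[n]; p=(np.atleast_2d(P)-c['xyz'])@R.from_quat(c['rotation']).as_matrix()
    return np.c_[c['cx']+f(c)*p[:,0]/-p[:,2], c['cy']-f(c)*p[:,1]/-p[:,2]]
def back(n,uv,z):
    c=CAM[n]; uv=np.atleast_2d(uv).astype(float)
    d=np.c_[(uv[:,0]-c['cx'])/f(c),-(uv[:,1]-c['cy'])/f(c),-np.ones(len(uv))]@R.from_quat(c['rotation']).as_matrix().T
    return c['xyz']+d*((z-c['xyz'][2])/d[:,2])[:,None]
def tri(us,ut):
    r=least_squares(lambda P:np.r_[(proj('scene',P)-us).ravel(),(proj('top',P)-ut).ravel()],[530,0,60.])
    return r.x,r.fun
E
cat > m.py <<'E'
from h import *
for n,us,ut in [('knobtop',(348.4,230.3),(294.3,269.7)),('slot',(333.3,228.1),(320,270.2)),('drvtop',(486.9,282.1),(140.8,315.1))]:
    x,r=tri(us,ut); print(n,x.round(1),r.round(2))
T=(np.array([[35,180],[240,92],[315,290],[120,378]])+.5)/6-.5+[120,275]
Ct=back('top',T,55); print('stand top',Ct.round(1),Ct.mean(0).round(1),np.linalg.norm(Ct-np.roll(Ct,-1,0),axis=1).round(1))
S=(np.array([[125,90],[340,165],[292,322],[68,238]])+.5)/6-.5+[445,270]
Cs=back('scene',S,55); print('stand scene',Cs.round(1),Cs.mean(0).round(1),np.linalg.norm(Cs-np.roll(Cs,-1,0),axis=1).round(1))
D=(np.array([[145,190],[80,232],[110,287],[175,262]])+.5)/6-.5+[120,275]
d=back('top',D,117);print('hand top',d.round(1),d.mean(0).round(1))
D=(np.array([[222,40],[297,58],[288,112],[210,88]])+.5)/6-.5+[445,270]
d=back('scene',D,117);print('hand scene',d.round(1),d.mean(0).round(1))
H=[[211,219],[342,219],[342,324],[211,324]]
h=back('top',H,12);print('holder',h.round(1),h.mean(0).round(1),np.linalg.norm(h-np.roll(h,-1,0),axis=1).round(1))
E
python3 m.py
```

```text
knobtop [553.9  40.3  91.2] [-0.24 -0.01 -0.14  0.15]
slot [552.7  -9.6  62.7] [-0.07 -0.   -0.04  0.05]
drvtop [474.6 328.8 115. ] [-0.53  0.01 -0.44  0.32]
stand top [[493.8 375.9  55. ]
 [521.1 308.3  55. ]
 [455.8 283.8  55. ]
 [428.6 347.9  55. ]] [474.8 329.   55. ] [72.9 69.7 69.6 70.9]
stand scene [[456.3 284.6  55. ]
 [429.4 349.4  55. ]
 [494.7 375.8  55. ]
 [521.1 311.   55. ]] [475.4 330.2  55. ] [70.2 70.3 70.  70. ]
hand top [[491.6 321.9 117. ]
 [479.  342.2 117. ]
 [461.8 332.8 117. ]
 [469.1 312.6 117. ]] [475.4 327.4 117. ]
hand scene [[470.9 315.2 117. ]
 [459.7 334.5 117. ]
 [480.3 345.4 117. ]
 [490.2 324.6 117. ]] [475.3 329.9 117. ]
holder [[664.9 212.5  12. ]
 [658.7 -58.4  12. ]
 [443.5 -52.7  12. ]
 [449.3 214.6  12. ]] [554.1  79.   12. ] [271.  215.3 267.3 215.5]
```

```bash
cat > fit.py <<'E'
from h import *
from scipy.optimize import minimize
def prism(x,y,a,z0,z1,w=12):
    c=np.array([[1,1],[-1,1],[-1,-1],[1,-1]])*w
    c=c@np.array([[np.cos(a),np.sin(a)],[-np.sin(a),np.cos(a)]])+[x,y]
    return np.r_[np.c_[c,np.full(4,z0)],np.c_[c,np.full(4,z1)]]
def render(n,P,win):
    x,y,w,h=win; k=8
    p=(proj(n,P)-[x,y]+.5)*k-.5
    m=np.zeros((h*k,w*k),np.uint8); cv2.fillConvexPoly(m,cv2.convexHull(np.round(p).astype(np.int32)),255)
    return cv2.resize(m,(w,h),interpolation=cv2.INTER_AREA)/255.
def obs(fn,win):
    x,y,w,h=win; i=cv2.imread(fn)[y:y+h,x:x+w]; hsv=cv2.cvtColor(i,cv2.COLOR_BGR2HSV).astype(int)
    return ((hsv[...,1]>150)&(hsv[...,2]>115)&(hsv[...,0]<20)).astype(float),hsv
W={'scene':(465,272,35,40),'top':(128,300,30,28)}
O={n:obs(f'pics/{n}0.png',W[n])[0] for n in W}
for n in W: print(n); print('\n'.join(''.join('#' if v else '.' for v in r) for r in O[n]))
def cost(p,ns): return sum(((render(n,prism(p[0],p[1],p[2],59,117),W[n])-O[n])**2).sum() for n in ns)
for ns in (['scene','top'],['scene'],['top']):
    best=min((minimize(cost,[475.2,329,a0],args=(ns,),method='Nelder-Mead',options=dict(initial_simplex=[[475.2,329,a0],[477.2,329,a0],[475.2,331,a0],[475.2,329,a0+.15]])) for a0 in np.radians([15,25,35])),key=lambda r:r.fun)
    print(ns,best.x[:2].round(1),np.degrees(best.x[2]).round(1),best.fun)
E
python3 fit.py
python3 - <<'E'
import sys; sys.path.insert(0,'.')
from h import *
i=cv2.imread('pics/top0.png'); g=i[262:280,310:334].astype(int)
print(g[...,1])
# bar red
h=cv2.cvtColor(i,cv2.COLOR_BGR2HSV)[262:280,285:335].astype(int)
m=((h[...,0]<6)|(h[...,0]>174))&(h[...,1]>120)
ys,xs=np.nonzero(m); P=back('top',np.c_[xs+285,ys+262],52); print(len(xs),P.mean(0))
print('\n'.join(''.join('#' if v else '.' for v in r) for r in m))
E
```

```text
scene
...................................
...................................
...................................
...................................
...................................
................#####..............
...............#########...........
...............#############.......
...............##.###########......
..............###..##########......
..............##....#########......
..............##.....########......
.............###......#######......
.............######....######......
.............################......
............#################......
............################.......
.............###############.......
............###############........
............###############........
...........###############.........
...........##############..........
...........##############..........
..........##############...........
..........##############...........
..........#############............
..........#############............
..........############.............
..........############.............
.........#############.............
.........#####
[... 3445 characters left out ...]
.....................................
..................................................
..................................................
..................................................
......................#####.......................
.................##########.......................
.................##########.......................
.................###########......................
................##########........................
...............######.............................
..................................................
..................................................
..................................................
..................................................
```

```bash
python3 - <<'E'
import cv2
i=cv2.imread('pics/top0.png')[300:328,128:158]; h=cv2.cvtColor(i,cv2.COLOR_BGR2HSV)
for r in range(6,24): print(' '.join('%3d/%3d'%(h[r,c,1],h[r,c,2]) for c in range(4,22)))
E
sed -i 's/return ((hsv.*$/b=i.astype(int); return ((b[...,2]-b[...,0]>100)\&(b[...,2]>115)\&(b[...,1]<200)).astype(float),hsv/' fit.py; python3 fit.py
```

```text
60/254  58/255  56/255  61/255  80/254 101/233 105/202 103/193 103/194 106/192 109/191 109/189  95/182  68/172  48/165  50/163  74/158  87/161
 56/255  55/255  52/255  51/255  59/255  85/252 106/217 105/192 118/197 135/210 150/219 152/211 142/182 128/165 125/163 133/165 149/163 155/165
 52/255  52/255  51/255  52/255  57/255  83/253 115/220 137/209 157/231 164/250 165/255 170/251 179/219 179/174 181/168 183/169 183/169 185/167
 53/255  54/255  55/255  60/255  70/254  98/250 143/237 165/247 162/255 156/255 153/255 161/255 176/244 181/193 181/169 180/170 181/169 181/168
 54/255  55/255  63/254  87/253 113/250 134/251 156/254 157/255 151/255 148/255 149/255 153/255 168/254 180/222 180/176 180/169 179/168 180/167
 60/254  73/254  91/253 125/252 151/253 154/254 152/255 149/255 149/255 148/255 147/255 150/255 159/255 175/244 181/194 180/169 179/168 179/165
 81/253 118/251 143/253 153/254 154/255 152/255 149/255 149/255 148/255 147/255 147/255 147/255 152/255 168/254 180/222 180/176 179/165 178/163
 86/254 137/253 158/254 153/255 151/255 149/255 149/255 148/255 147/255 147/255 146/255 145/2
[... 3255 characters left out ...]
.....###############......
.......##################.....
.....####################.....
.#...#####################....
......####################....
......#####################...
..#....###################....
.......##################.....
...#....###############.......
...#....#############.........
.........###########..........
....#.....########............
...........####...............
.....#........................
.....#........................
..............................
......#.......................
..............................
['scene', 'top'] [475.7 329.5] 21.1 115.0074125336409
['scene'] [474.5 328.8] 21.4 46.577316416762784
['top'] [475.3 331.1] 21.7 64.98462129950019
```

Request:
{"method": "play_rows", "body": {"moves": [[[0.97, 0.97, 0], 0.1, -1], [[0.97, 0.97, 0], 0.2, -1], [[0.97, 0.97, 0], 0.22, -1], [[0.97, 0.97, 0], 0.22, -1], [[0.97, 0.97, 0], 0.22, -1], [[0.97, 0.97, 0], 0.22, -1], [[0.97, 0.97, 0], 0.22, -1], [[0.97, 0.97, 0], 0.22, -1]]}}

```text
clock: 1.9
position: [459.8, -309.5, 404.7]
ee_rot: [-0.194, 0.981, -0.0, 0.0]
contact_force: [-0.4, -0.1, -0.3]
gripper_width: 85.5
```

Request:
{"method": "play_rows", "body": {"moves": [[[0.03, 1, 0], 0, -1], [[0.03, 1, 0], 0, -1], [[0.03, 1, 0], 0, -1], [[0.03, 1, 0], 0, -1], [[0.03, 1, 0], 0, -1]]}}

```text
clock: 2.52
position: [468.2, -8.4, 405.1]
ee_rot: [-0.194, 0.981, -0.0, 0.001]
contact_force: [0.8, 0.6, -0.1]
gripper_width: 85.3
```

Request:
{"method": "play_rows", "body": {"moves": [[[0.03, 1, 0], 0, -1], [[0.03, 1, 0], 0, -1], [[0.03, 1, 0], 0, -1], [[0.03, 1, 0], 0, -1], [[0.03, 1, 0], 0, -1], [[0.03, 1, 0], 0, -1]]}}

```text
clock: 3.28
position: [477.5, 293.7, 404.5]
ee_rot: [-0.195, 0.981, -0.0, 0.0]
contact_force: [-0.2, -0.9, -0.3]
gripper_width: 85.3
```

```bash
cat > st.py <<'E'
from h import *
def st():
    s=arm.read_state(); M=R.from_quat(s['ee_rot']).as_matrix(); 
    print('t',round(s['clock'],2),'pos',s['position'].round(2),'grasp',(s['position']+155*M[:,2]).round(2),'yaw_y',np.degrees(np.arctan2(M[1,1],M[0,1])).round(2),'tiltz',M[:2,2].round(4),'F',s['contact_force'].round(2),'T',s['wrist_torque'].round(3),'w',round(s['gripper_width'],2),'q6',round(s['joints'][5],2))
    return s
if __name__=='__main__': st()
E
python3 st.py
```

```text
t 3.27 pos [477.53 293.74 404.53] grasp [477.69 293.71 249.53] yaw_y 112.47 tiltz [ 0.001  -0.0002] F [-0.22 -0.86 -0.27] T [-0.042 -0.012  0.054] w 85.3 q6 -2.02
```

```bash
python3 -c "
from h import *
print(np.degrees(arm.read_state()['joints']).round(1))"
```

```text
[ 4.820e+01  1.580e+01 -8.800e+00  1.000e-01 -6.540e+01 -1.157e+02]
```

Request:
{"method": "play_rows", "body": {"moves": [[[-0.0073, 0.119, 0], 0, -1], [[-0.0073, 0.119, 0], 0, -1], [[-0.0073, 0.119, -0.2], 0, -1], [[-0.0073, 0.119, -0.35], 0, -1], [[-0.0073, 0.119, -0.45], 0, -1], [[-0.0073, 0.119, -0.52], 0, -1], [[-0.0073, 0.119, -0.52], 0, -1], [[-0.0073, 0.119, -0.52], 0, -1]]}}

```text
clock: 4.28
position: [476.0, 328.8, 249.7]
ee_rot: [-0.194, 0.981, 0.0, 0.001]
contact_force: [-0.3, 0.1, 0.4]
gripper_width: 85.5
```

```bash
python3 - <<'E'
from st import *
st()
im=arm.get_image('scene'); save(im,'s1'); im=arm.get_image('top'); save(im,'t1')
a=cv2.imread('pics/s1.png');b=cv2.imread('pics/t1.png')
z=lambda i,x,y,w,h,k:cv2.resize(i[y:y+h,x:x+w],None,fx=k,fy=k,interpolation=cv2.INTER_CUBIC)
cv2.imwrite('pics/c3.png',np.hstack([z(a,430,240,100,110,4),z(b,100,260,90,110,4)]))
E
```

```text
t 4.28 pos [475.96 328.8  249.74] grasp [476.33 328.92  94.74] yaw_y 112.42 tiltz [0.0024 0.0008] F [-0.25  0.06  0.4 ] T [ 0.02  -0.002 -0.017] w 85.54 q6 -2.07
```

View pics/c3.png

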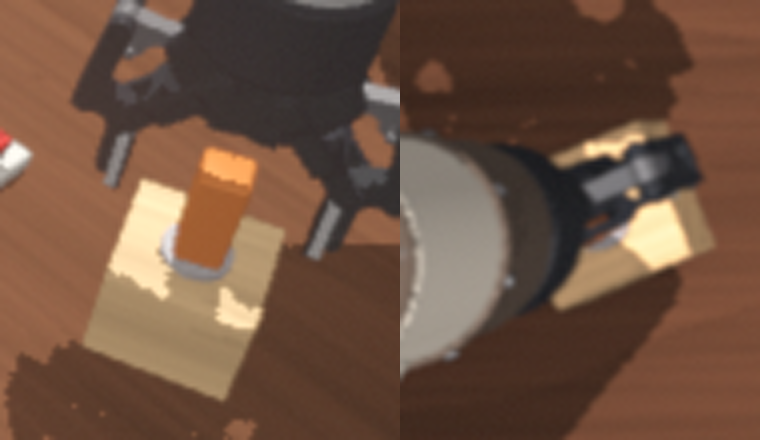

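Request:
{"method": "play_rows", "body": {"moves": [[[-0.0015, 0.002, -0.004], 0, -1], [[-0.0015, 0.002, -0.004], 0, 1], [[-0.0015, 0.002, -0.004], 0, 1], [[-0.0015, 0.002, -0.004], 0, 1], [[-0.0015, 0.002, -0.004], 0, 1], [[-0.0015, 0.002, -0.004], 0, 1], [[-0.0015, 0.002, -0.004], 0, 1], [[-0.0015, 0.002, -0.004], 0, 1]]}}

```text
clock: 5.38
position: [475.4, 330.0, 248.9]
ee_rot: [-0.195, 0.981, 0.001, 0.002]
contact_force: [-0.7, 1.2, 1.2]
gripper_width: 23.3
```

```bash
python3 st.py
```

```text
t 5.38 pos [475.41 329.96 248.92] grasp [475.9  330.26  93.92] yaw_y 112.45 tiltz [0.0031 0.0019] F [-0.68  1.15  1.21] T [ 0.064 -0.014 -0.072] w 23.27 q6 -2.07
```

Request:
{"method": "play_rows", "body": {"moves": [[[0, 0, 0.05], 0, 1], [[0, 0, 0.1], 0, 1], [[0, 0, 0.25], 0, 1], [[0, 0, 0.4], 0, 1], [[0, 0, 0.5], 0, 1], [[0, 0, 0.5], 0, 1], [[0, 0, 0.5], 0, 1]]}}

```text
clock: 6.25
position: [475.0, 329.6, 398.6]
ee_rot: [-0.195, 0.981, 0.001, 0.001]
contact_force: [0.2, -0.7, -1.0]
gripper_width: 23.3
```

```bash
python3 - <<'E'
from st import *
s=st()
im=arm.get_image('scene'); save(im,'s2')
M=R.from_quat(s['ee_rot']).as_matrix(); g=s['position']+155*M[:,2]
print(proj('scene',g), proj('scene',g+[0,0,-86]))
a=cv2.imread('pics/s2.png'); u=proj('scene',g+[0,0,-50])[0].astype(int)
cv2.imwrite('pics/c4.png',cv2.resize(a[u[1]-45:u[1]+45,u[0]-40:u[0]+40],None,fx=6,fy=6,interpolation=cv2.INTER_CUBIC)); print(u)
E
```

```text
t 6.25 pos [474.97 329.57 398.57] grasp [475.28 329.83 243.57] yaw_y 112.43 tiltz [0.002  0.0017] F [ 0.16 -0.69 -1.  ] T [ 0.027  0.013 -0.008] w 23.26 q6 -2.07
[[506.67674418 231.11821558]] [[492.74780732 266.87586038]]
[498 252]
```

View pics/c4.png

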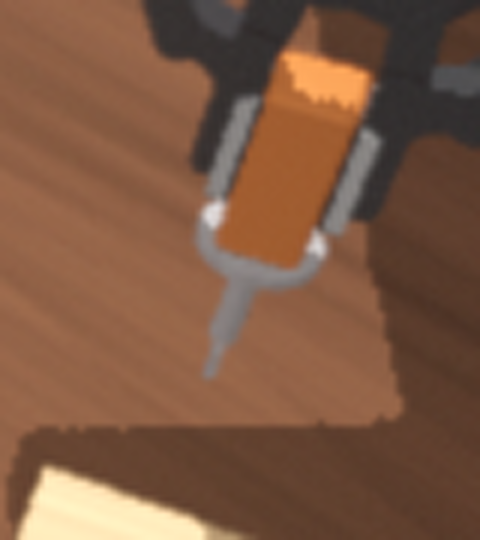

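Request:
{"method": "play_rows", "body": {"moves": [[[0.05, -0.1, 0], 0.3, 1], [[0.1, -0.3, 0], 0.6, 1], [[0.15, -0.5, 0], 0.9, 1], [[0.2, -0.6, 0], 1, 1], [[0.2, -0.6, 0], 1, 1]]}}

```text
clock: 6.92
position: [535.5, 147.5, 396.4]
ee_rot: [-0.44, 0.898, 0.0, -0.001]
contact_force: [-0.8, 0.6, -1.6]
gripper_width: 23.1
```

Request:
{"method": "play_rows", "body": {"moves": [[[0.02, -0.2, 0], 0.3, 1], [[0.04, -0.4, 0], 0.6, 1], [[0.058, -0.53, 0], 0.9, 1], [[0.058, -0.53, 0], 1, 1], [[0.058, -0.53, 0], 1, 1]]}}

```text
clock: 7.55
position: [552.8, -11.1, 395.5]
ee_rot: [-0.657, 0.754, 0.001, -0.002]
contact_force: [-0.0, -0.1, -0.9]
gripper_width: 23.4
```

Request:
{"method": "play_rows", "body": {"moves": [[[0, 0, -0.05], 0.25, 1], [[0, 0, -0.1], 0.5, 1], [[0, 0, -0.15], 0.55, 1], [[0, 0, -0.2], 0.55, 1], [[0, 0, -0.2], 0.55, 1], [[0, 0, -0.2], 0.55, 1]]}}

```text
clock: 8.3
position: [553.1, -11.0, 335.8]
ee_rot: [0.758, -0.652, 0.0, 0.002]
contact_force: [-0.7, 0.4, 0.3]
gripper_width: 23.5
```

```bash
python3 - <<'E'
from st import *
s=st()
im=arm.get_image('scene'); save(im,'s3')
M=R.from_quat(s['ee_rot']).as_matrix(); g=s['position']+155*M[:,2]
print(proj('scene',g+[0,0,-86]),proj('scene',[552.7,-9.6,62]))
a=cv2.imread('pics/s3.png')
cv2.imwrite('pics/c5.png',cv2.resize(a[160:260,290:390],None,fx=6,fy=6,interpolation=cv2.INTER_CUBIC))
E
```

```text
t 8.3 pos [553.09 -11.01 335.81] grasp [552.79 -11.41 180.81] yaw_y -171.37 tiltz [-0.002  -0.0025] F [-0.69  0.42  0.29] T [ 0.032 -0.025 -0.035] w 23.48 q6 -0.12
[[332.87675977 217.00861662]] [[333.23285775 228.33396716]]
```

View pics/c5.png

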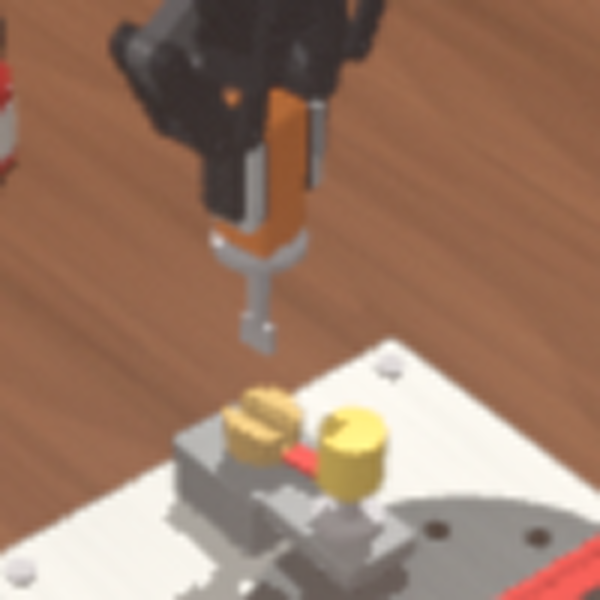

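```bash
python3 - <<'E'
from h import *
for uv in [(332.6,217.25),(332.4,217.3)]: print(back('scene',uv,94.8).round(1),back('scene',uv,93.8).round(1))
# edge directions
B=(np.array([[240,338],[273,355.]])+.5)/6-.5+[290,160]; b=back('scene',B,94.8); d=b[1]-b[0]; print('blade',np.degrees(np.arctan2(d[1],d[0])),np.linalg.norm(d))
B=(np.array([[238,398],[290,427.]])+.5)/6-.5+[290,160]; b=back('scene',B,62); d=b[1]-b[0]; print('slot',np.degrees(np.arctan2(d[1],d[0])),np.linalg.norm(d),b.mean(0))
E
python3 - <<'E'
import cv2
a=cv2.imread('pics/s3.png')
cv2.imwrite('pics/c6.png',cv2.resize(a[205:245,315:355],None,fx=15,fy=15,interpolation=cv2.INTER_CUBIC))
E
```

```text
[[553.8 -11.2  94.8]] [[553.  -12.1  93.8]]
[[554.2 -11.4  94.8]] [[553.5 -12.2  93.8]]
blade 100.95176822927 15.532814614404204
slot 99.44958808751566 25.525421782719526 [552.10334954  -9.16031189  62.        ]
```

View pics/c6.png

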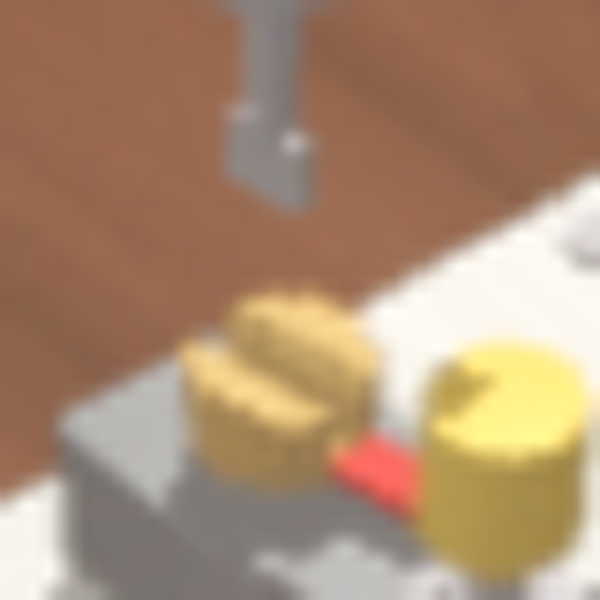

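Request:
{"method": "play_rows", "body": {"moves": [[[-0.0015, 0.0065, 0], 0, 1], [[-0.0015, 0.0065, -0.05], 0, 1], [[-0.0015, 0.0065, -0.09], 0, 1], [[-0.0015, 0.0065, -0.1], 0, 1], [[-0.0015, 0.0065, -0.108], 0, 1], [[-0.0015, 0.0065, -0.116], 0, 1], [[-0.0015, 0.0065, -0.12], 0, 1], [[-0.0015, 0.0065, -0.12], 0, 1]]}}

```text
clock: 9.35
position: [552.7, -9.1, 300.2]
ee_rot: [0.758, -0.652, 0.0, 0.001]
contact_force: [0.6, 0.4, -1.1]
gripper_width: 23.3
```

```bash
cat > look.py <<'E'
from st import *
import sys
n,x,y,w,h,k=sys.argv[1],*map(int,sys.argv[2:7])
cam=sys.argv[7] if len(sys.argv)>7 else 'scene'
st()
im=arm.get_image(cam); save(im,n)
a=cv2.imread(f'pics/{n}.png')
cv2.imwrite(f'pics/{n}c.png',cv2.resize(a[y:y+h,x:x+w],None,fx=k,fy=k,interpolation=cv2.INTER_CUBIC))
E
python3 look.py s4 305 180 60 60 10
```

```text
t 9.35 pos [552.67  -9.11 300.18] grasp [552.48  -9.46 145.18] yaw_y -171.36 tiltz [-0.0012 -0.0023] F [ 0.63  0.35 -1.06] T [-0.016  0.056 -0.002] w 23.28 q6 -0.13
```

View pics/s4c.png

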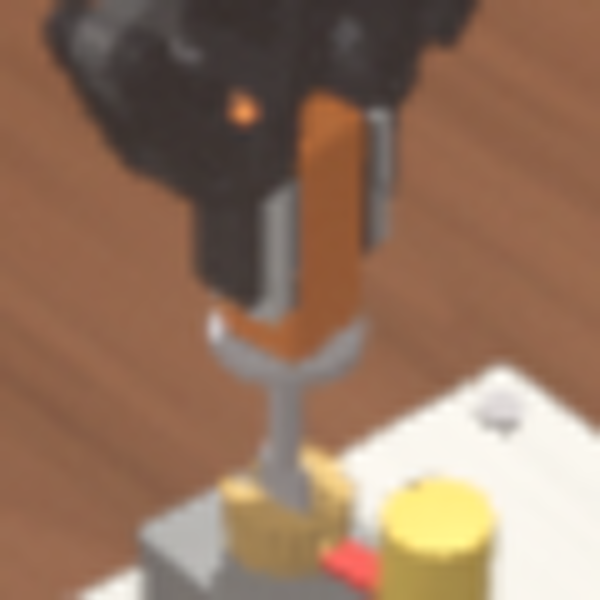

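Request:
{"method": "play_rows", "body": {"moves": [[[0, 0, -0.006], 0, 1], [[0, 0, -0.012], 0, 1], [[0, 0, -0.014], 0, 1], [[0, 0, -0.014], 0, 1]]}}

```text
clock: 9.9
position: [552.7, -9.1, 296.0]
ee_rot: [0.758, -0.652, 0.0, 0.001]
contact_force: [-0.7, -0.7, -0.1]
gripper_width: 23.4
```

```bash
python3 st.py
```

```text
t 9.9 pos [552.69  -9.12 295.96] grasp [552.5   -9.48 140.96] yaw_y -171.36 tiltz [-0.0012 -0.0023] F [-0.68 -0.72 -0.12] T [ 0.029 -0.    -0.025] w 23.38 q6 -0.13
```

Request:
{"method": "play_rows", "body": {"moves": [[[0, 0, 0], 0.2, 1], [[0, 0, 0], 0.4, 1], [[0, 0, 0], 0.6, 1], [[0, 0, 0], 0.8, 1], [[0, 0, 0], 1, 1], [[0, 0, 0], 1, 1]]}}

```text
clock: 10.65
position: [552.3, -9.3, 295.9]
ee_rot: [0.901, -0.434, 0.0, 0.002]
contact_force: [-0.7, -1.5, 0.3]
gripper_width: 23.3
```

```bash
python3 look.py s5 305 180 60 60 10
```

```text
t 10.65 pos [552.32  -9.35 295.87] grasp [552.09  -9.85 140.87] yaw_y -141.45 tiltz [-0.0015 -0.0032] F [-0.68 -1.49  0.26] T [-0.384  0.488 -0.051] w 23.33 q6 0.39
```

View pics/s5c.png

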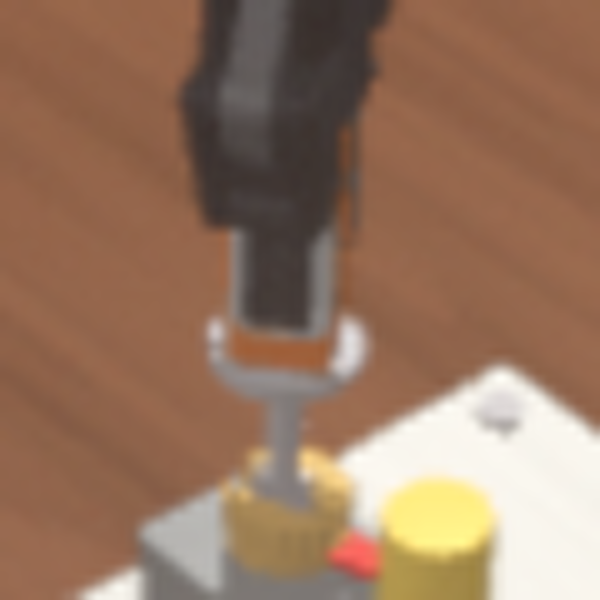

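Request:
{"method": "play_rows", "body": {"moves": [[[0, 0, 0], 0.2, 1], [[0, 0, 0], 0.4, 1], [[0, 0, 0], 0.6, 1], [[0, 0, 0], 0.8, 1], [[0, 0, 0], 1, 1], [[0, 0, 0], 1, 1]]}}

```text
clock: 11.45
position: [552.1, -9.5, 295.9]
ee_rot: [0.982, -0.188, 0.0, 0.002]
contact_force: [-1.5, -1.1, -0.1]
gripper_width: 23.7
```

```bash
python3 st.py
```

```text
t 11.45 pos [552.14  -9.53 295.85] grasp [552.07 -10.13 140.86] yaw_y -111.62 tiltz [-0.0004 -0.0039] F [-1.54 -1.14 -0.13] T [-0.425  0.502 -0.033] w 23.66 q6 0.91
```

Request:
{"method": "play_rows", "body": {"moves": [[[0, 0, 0], 0.2, 1], [[0, 0, 0], 0.4, 1], [[0, 0, 0], 0.5, 1], [[0, 0, 0], 0.5, 1]]}}

```text
clock: 11.95
position: [552.1, -9.6, 295.8]
ee_rot: [0.998, -0.059, 0.0, 0.002]
contact_force: [-1.0, -1.1, -0.4]
gripper_width: 23.4
```

```bash
python3 look.py s6 305 180 60 60 10
```

```text
t 11.95 pos [552.07  -9.6  295.84] grasp [552.1  -10.24 140.85] yaw_y -96.77 tiltz [ 0.0002 -0.0041] F [-1.03 -1.12 -0.44] T [-0.452  0.404  0.004] w 23.45 q6 1.17
```

View pics/s6c.png

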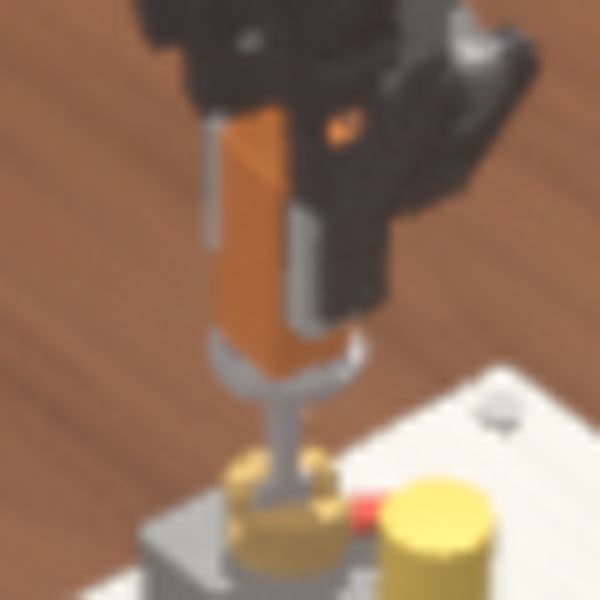

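Request:
{"method": "play_rows", "body": {"moves": [[[0, 0, 0], 0.15, 1], [[0, 0, 0], 0.3, 1], [[0, 0, 0], 0.35, 1], [[0, 0, 0], 0.35, 1]]}}

```text
clock: 12.5
position: [552.0, -9.7, 295.8]
ee_rot: [0.999, 0.032, 0.0, 0.002]
contact_force: [-0.7, -1.9, 0.5]
gripper_width: 23.3
```

```bash
python3 look.py s7 305 180 60 60 10
```

```text
t 12.5 pos [552.04  -9.66 295.83] grasp [552.16 -10.3  140.83] yaw_y -86.36 tiltz [ 0.0008 -0.0041] F [-0.68 -1.86  0.49] T [-0.525  0.4   -0.049] w 23.33 q6 1.35
```

View pics/s7c.png

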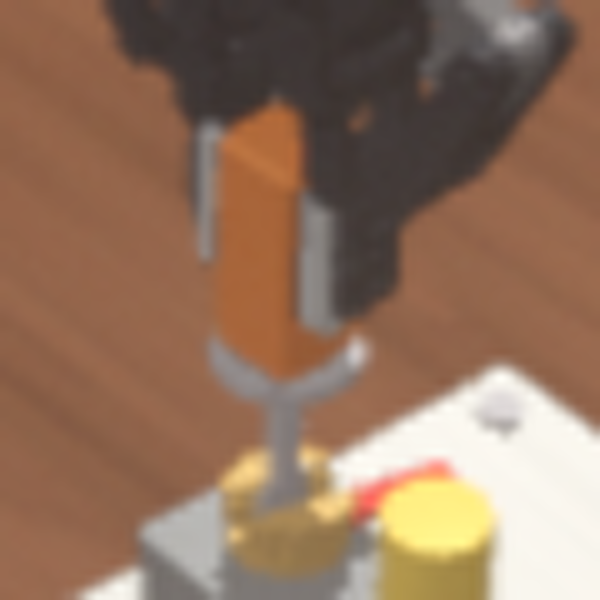

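```bash
python3 -c "
from h import *
p=back('scene',[(349.2,226.6)],50)[0]; d=p-[552.7,-9.6,50]; print(p,np.degrees(np.arctan2(d[1],d[0])),np.hypot(*d[:2]))"
```

```text
[5.11541528e+02 6.47728238e-02 5.00000000e+01] 166.78530138363433 42.27798097525125
```

Request:
{"method": "play_rows", "body": {"moves": [[[0, 0, 0], 0.15, 1], [[0, 0, 0], 0.3, 1], [[0, 0, 0], 0.35, 1], [[0, 0, 0], 0.35, 1]]}}

```text
clock: 13.05
position: [552.0, -9.7, 295.8]
ee_rot: [0.992, 0.123, 0.0, 0.002]
contact_force: [-0.5, -2.6, -0.4]
gripper_width: 23.1
```

```bash
python3 look.py s8 305 180 60 60 10
```

```text
t 13.05 pos [552.02  -9.7  295.85] grasp [552.24 -10.32 140.85] yaw_y -75.92 tiltz [ 0.0014 -0.004 ] F [-0.47 -2.58 -0.44] T [-0.603  0.394 -0.065] w 23.11 q6 1.54
```

View pics/s8c.png

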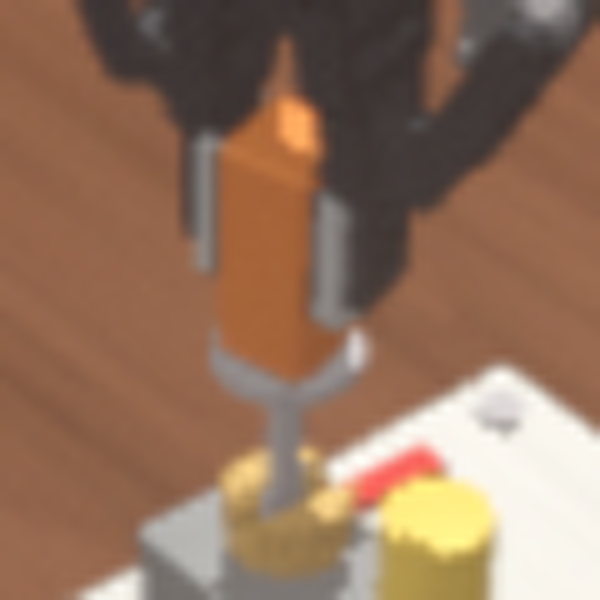

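Request:
{"method": "play_rows", "body": {"moves": [[[0, 0, 0], -0.15, 1], [[0, 0, 0], -0.3, 1], [[0, 0, 0.03], -0.3, 1], [[0, 0, 0.1], -0.3, 1], [[0, 0, 0.25], -0.3, 1], [[0, 0, 0.35], -0.3, 1], [[0, 0, 0.35], -0.3, 1]]}}

```text
clock: 13.98
position: [552.6, -9.4, 404.5]
ee_rot: [0.999, 0.045, 0.005, 0.001]
contact_force: [0.7, -0.2, -1.3]
gripper_width: 23.6
```

```bash
python3 look.py s9 280 120 110 130 4; python3 look.py t9 270 240 60 60 10 top
```

```text
t 13.97 pos [552.62  -9.42 404.51] grasp [554.05  -9.77 249.52] yaw_y -84.83 tiltz [ 0.0092 -0.0023] F [ 0.67 -0.2  -1.25] T [ 0.001  0.042 -0.014] w 23.63 q6 1.38
t 14.03 pos [552.06  -9.5  402.24] grasp [552.75  -9.91 247.24] yaw_y -84.87 tiltz [ 0.0045 -0.0026] F [-0.78  0.14 -1.13] T [-0.034  0.021 -0.016] w 23.17 q6 1.38
```

View pics/s9c.png

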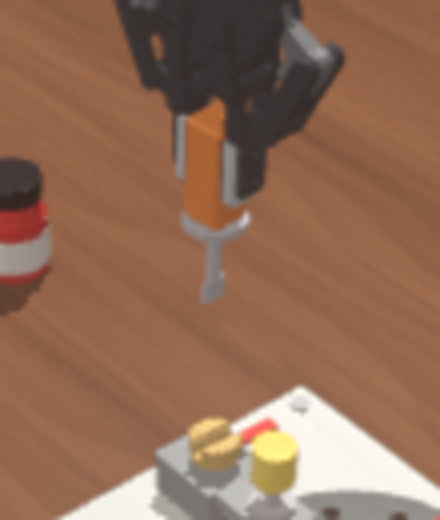

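Request:
{"method": "play_rows", "body": {"moves": [[[-0.05, 0.2, 0], 0.2, 1], [[-0.1, 0.4, 0], 0.4, 1], [[-0.15, 0.6, 0], 0.58, 1], [[-0.2, 0.8, 0], 0.58, 1], [[-0.22, 0.9, 0], 0.58, 1], [[-0.22, 0.9, 0], 0.58, 1]]}}

```text
clock: 14.82
position: [485.0, 262.5, 399.0]
ee_rot: [0.98, 0.197, -0.001, 0.002]
contact_force: [-0.1, -0.3, 0.1]
gripper_width: 23.5
```

```bash
python3 st.py
```

```text
t 14.82 pos [485.03 262.48 398.99] grasp [485.   261.8  243.99] yaw_y -67.27 tiltz [-0.0002 -0.0044] F [-0.08 -0.28  0.08] T [0.032 0.022 0.031] w 23.51 q6 1.18
```

Request:
{"method": "play_rows", "body": {"moves": [[[-0.0327, 0.224, 0], 0, 1], [[-0.0327, 0.224, 0], 0, 1], [[-0.0327, 0.224, -0.15], 0, 1], [[-0.0327, 0.224, -0.25], 0, 1], [[-0.0327, 0.224, -0.29], 0, 1], [[-0.0327, 0.224, -0.29], 0, 1], [[-0.0327, 0.224, -0.29], 0, 1]]}}

```text
clock: 15.7
position: [475.8, 329.7, 313.4]
ee_rot: [0.98, 0.197, 0.001, 0.001]
contact_force: [0.1, 0.5, -0.7]
gripper_width: 23.4
```

```bash
python3 look.py s10 445 240 70 90 6
```

```text
t 15.7 pos [475.78 329.71 313.4 ] grasp [476.07 329.31 158.4 ] yaw_y -67.28 tiltz [ 0.0018 -0.0026] F [ 0.11  0.53 -0.66] T [-0.009  0.072 -0.01 ] w 23.39 q6 1.08
```

View pics/s10c.png

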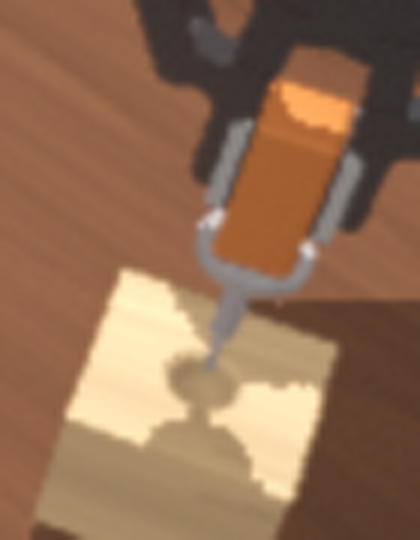

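```bash
python3 -c "
from h import *
F=lambda p:(np.array(p)+.5)/6-.5+[445,240]
print(back('scene',F([202,381]),55),back('scene',F([210,368]),71.5))"
```

```text
[[476.13698544 329.44744393  55.        ]] [[483.82051852 333.2023343   71.5       ]]
```

Request:
{"method": "play_rows", "body": {"moves": [[[-0.002, -0.002, -0.03], 0, 1], [[-0.002, -0.002, -0.07], 0, 1], [[-0.002, -0.002, -0.12], 0, 1], [[-0.002, -0.002, -0.17], 0, 1], [[-0.002, -0.002, -0.2], 0, 1], [[-0.002, -0.002, -0.208], 0, 1], [[-0.002, -0.002, -0.208], 0, 1]]}}

```text
clock: 16.62
position: [475.2, 329.3, 251.1]
ee_rot: [0.98, 0.197, 0.001, 0.001]
contact_force: [-0.3, 0.7, -0.9]
gripper_width: 23.9
```

```bash
python3 look.py s11 445 240 70 90 6
```

```text
t 16.62 pos [475.23 329.32 251.14] grasp [475.57 328.97  96.14] yaw_y -67.27 tiltz [ 0.0022 -0.0023] F [-0.3   0.71 -0.92] T [ 0.038  0.032 -0.034] w 23.88 q6 1.08
```

View pics/s11c.png

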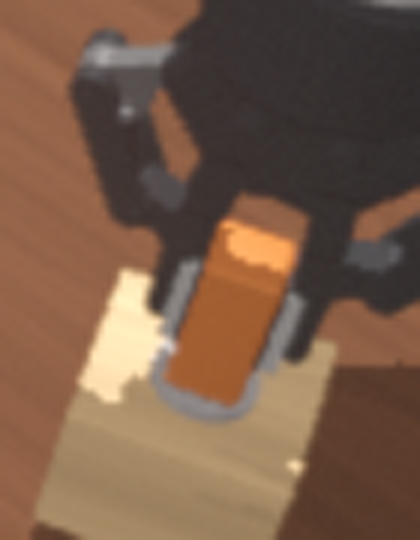

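Request:
{"method": "play_rows", "body": {"moves": [[[0, 0, -0.004], 0, 1], [[0, 0, -0.0065], 0, 1], [[0, 0, -0.0065], 0, 1], [[0, 0, -0.0065], 0, -1], [[0, 0, -0.0065], 0, -1], [[0, 0, -0.0065], 0, -1], [[0, 0, -0.0065], 0, -1], [[0, 0, -0.0065], 0, -1], [[0, 0, -0.0065], 0, -1]]}}

```text
clock: 17.8
position: [475.3, 329.4, 249.5]
ee_rot: [0.98, 0.197, 0.001, 0.001]
contact_force: [0.0, 0.3, -0.9]
gripper_width: 85.1
```

Request:
{"method": "play_rows", "body": {"moves": [[[0, 0, 0.05], 0, -1], [[0, 0, 0.2], 0, -1], [[0, 0, 0.4], 0, -1], [[0, 0, 0.5], 0, -1], [[0, 0, 0.5], 0, -1]]}}

```text
clock: 18.42
position: [475.4, 329.4, 404.1]
ee_rot: [0.98, 0.197, 0.005, -0.001]
contact_force: [-0.1, 1.2, -0.5]
gripper_width: 85.4
```

```bash
python3 look.py s12 445 240 70 90 6
```

```text
t 18.43 pos [475.44 329.42 404.09] grasp [476.76 330.07 249.1 ] yaw_y -67.25 tiltz [0.0085 0.0042] F [-0.1   1.18 -0.52] T [0.043 0.067 0.017] w 85.38 q6 1.08
```

View pics/s12c.png

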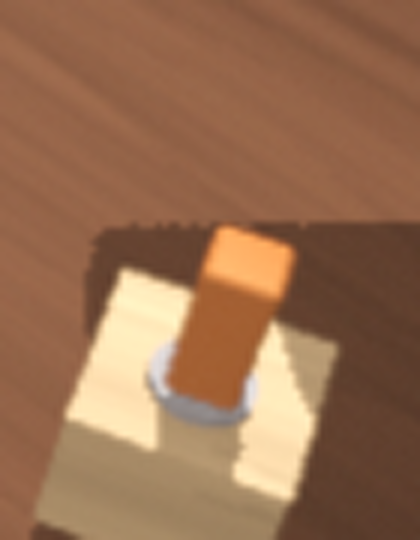

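Request:
{"method": "play_rows", "body": {"moves": [[[0.05, -0.2, 0], 0.3, -1], [[0.1, -0.4, 0], 0.6, -1], [[0.15, -0.6, 0], 0.9, -1], [[0.2, -0.8, 0], 1, -1], [[0.26, -0.96, 0], 1, -1], [[0.26, -0.96, 0], 1, -1], [[0.26, -0.96, 0], 1, -1]]}}

```text
clock: 19.35
position: [552.9, 41.0, 400.7]
ee_rot: [0.896, 0.444, 0.001, -0.001]
contact_force: [-0.1, -0.5, -0.5]
gripper_width: 85.6
```

Request:
{"method": "play_rows", "body": {"moves": [[[0, 0, 0], 0.3, -1], [[0, 0, -0.1], 0.6, -1], [[0, 0, -0.2], 0.67, -1], [[0, 0, -0.3], 0.67, -1], [[0, 0, -0.3], 0.67, -1], [[0, 0, -0.3], 0.67, -1]]}}

```text
clock: 20.1
position: [553.2, 42.0, 311.7]
ee_rot: [0.804, 0.594, 0.002, -0.001]
contact_force: [0.3, -1.1, -0.1]
gripper_width: 85.4
```

```bash
python3 look.py s13 290 160 100 100 6
```

```text
t 20.1 pos [553.21  41.95 311.74] grasp [553.52  42.51 156.74] yaw_y -17.11 tiltz [0.002  0.0036] F [ 0.34 -1.09 -0.15] T [-0.006  0.021  0.021] w 85.35 q6 2.48
```

View pics/s13c.png

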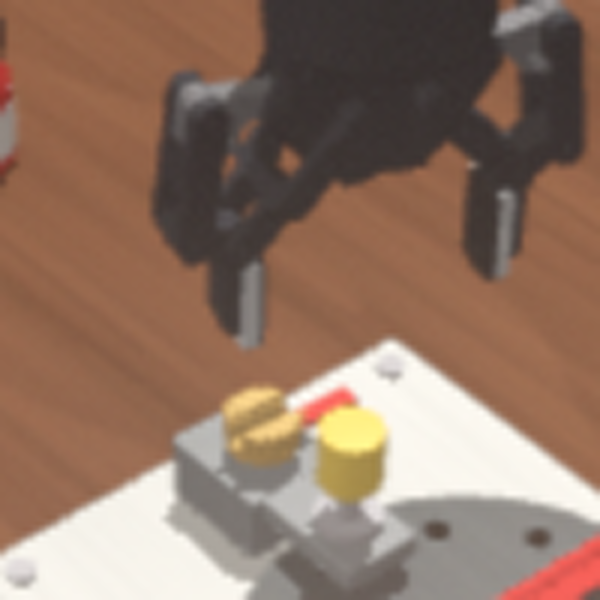

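Request:
{"method": "play_rows", "body": {"moves": [[[0.001, -0.007, -0.1], 0, -1], [[0.001, -0.007, -0.2], 0, -1], [[0.001, -0.007, -0.24], 0, -1], [[0.001, -0.007, -0.256], 0, -1], [[0.001, -0.007, -0.256], 0, -1], [[0.001, -0.007, -0.256], 0, -1]]}}

```text
clock: 20.9
position: [554.0, 39.8, 236.4]
ee_rot: [0.805, 0.594, 0.003, -0.0]
contact_force: [-0.7, -0.1, -0.1]
gripper_width: 85.6
```

```bash
python3 look.py s14 290 160 100 100 6
```

```text
t 20.9 pos [553.98  39.79 236.39] grasp [554.74  40.51  81.39] yaw_y -17.13 tiltz [0.0049 0.0046] F [-0.72 -0.13 -0.15] T [ 0.012 -0.034  0.037] w 85.65 q6 2.48
```

View pics/s14c.png

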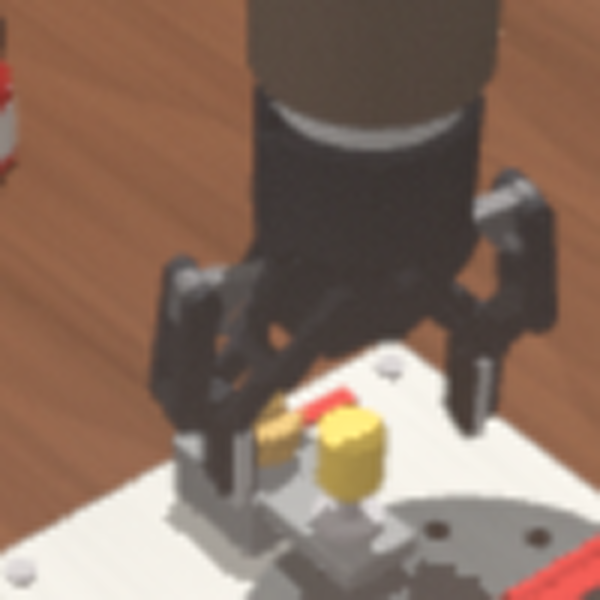

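Fingers straddle the knob, clear of the screw. Close.

Request:
{"method": "play_rows", "body": {"moves": [[[-0.002, 0, -0.006], 0, -1], [[-0.002, 0, -0.006], 0, 1], [[-0.002, 0, -0.006], 0, 1], [[-0.002, 0, -0.006], 0, 1], [[-0.002, 0, -0.006], 0, 1], [[-0.002, 0, -0.006], 0, 1], [[-0.002, 0, -0.006], 0, 1], [[-0.002, 0, -0.006], 0, 1]]}}

```text
clock: 21.95
position: [553.2, 39.8, 234.8]
ee_rot: [0.804, 0.594, 0.003, -0.001]
contact_force: [-2.7, 1.1, 5.5]
gripper_width: 24.3
```

```bash
python3 st.py
```

```text
t 21.95 pos [553.16  39.82 234.75] grasp [553.85  40.53  79.75] yaw_y -17.12 tiltz [0.0045 0.0046] F [-2.68  1.13  5.53] T [ 0.418  0.983 -0.057] w 24.31 q6 2.48
```

Request:
{"method": "play_rows", "body": {"moves": [[[0, 0, 0.01], 0, 1], [[0, 0, 0.02], 0, 1], [[0, 0, 0.03], 0, 1], [[0, 0, 0.04], 0, 1], [[0, 0, 0.04], 0, 1], [[0, 0, 0.04], 0, 1]]}}

```text
clock: 22.7
position: [553.1, 39.8, 246.5]
ee_rot: [0.805, 0.594, 0.003, -0.001]
contact_force: [2.0, 0.4, -10.3]
gripper_width: 24.2
```

```bash
python3 look.py s15 290 160 100 100 6
```

```text
t 22.7 pos [553.09  39.8  246.52] grasp [553.74  40.51  91.53] yaw_y -17.13 tiltz [0.0042 0.0046] F [  1.98   0.35 -10.34] T [ 0.127 -0.761  0.005] w 24.19 q6 2.48
```

View pics/s15c.png

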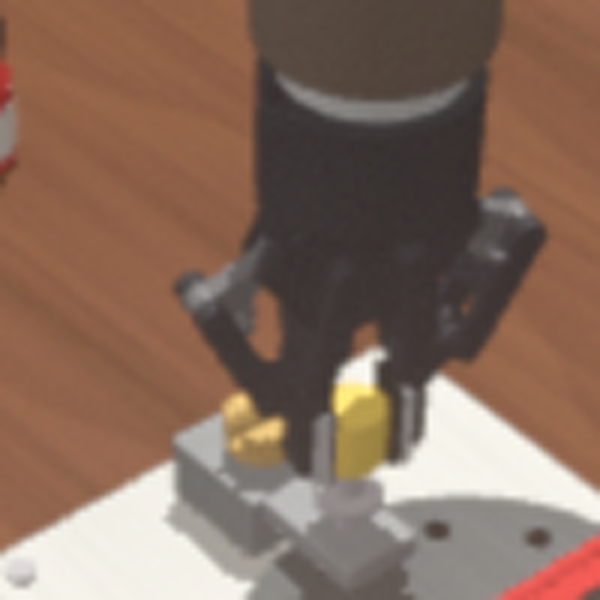

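Request:
{"method": "play_rows", "body": {"moves": [[[0, 0, 0.004], 0, 1], [[0, 0, 0.008], 0, 1], [[0, 0, 0.01], 0, 1], [[0, 0, 0.01], 0, 1], [[0, 0, 0.01], 0, 1]]}}

```text
clock: 23.38
position: [553.1, 39.8, 249.0]
ee_rot: [0.805, 0.594, 0.003, -0.001]
contact_force: [4.8, 1.1, -16.6]
gripper_width: 24.3
```

```bash
python3 st.py
```

```text
t 23.38 pos [553.1   39.79 248.95] grasp [553.71  40.52  93.96] yaw_y -17.15 tiltz [0.0039 0.0047] F [  4.77   1.05 -16.62] T [ 0.043 -1.513 -0.027] w 24.33 q6 2.48
```

```bash
python3 - <<'E'
from st import *
im=arm.get_image('scene'); save(im,'s16'); t=arm.get_image('top'); save(t,'t16')
for n in ['knob','driver','jar','glue','tumbler']:
    print(n,[[(np.round(d['centre'],0).tolist(),round(d['conf'],2)) for d in arm.look_for(n,i)[:2]] for i in (im,t)])
st()
E
```

```text
knob [[([558.0, 44.0, 89.0], 0.54)], []]
driver [[([486.0, 335.0, 94.0], 0.84)], []]
jar [[([505.0, -270.0, 46.0], 0.75)], [([494.0, -278.0, 77.0], 0.75)]]
glue [[([789.0, -58.0, 43.0], 0.8)], [([772.0, -67.0, 51.0], 0.53)]]
tumbler [[([800.0, 193.0, 160.0], 0.72), ([498.0, 337.0, 57.0], 0.36)], [([781.0, 164.0, 166.0], 0.82)]]
t 23.98 pos [553.11  39.79 248.96] grasp [553.72  40.51  93.97] yaw_y -17.14 tiltz [0.0039 0.0046] F [ 5.570e+00  1.000e-02 -1.613e+01] T [ 0.03  -1.635 -0.025] w 24.26 q6 2.48
```

View pics/s16.png

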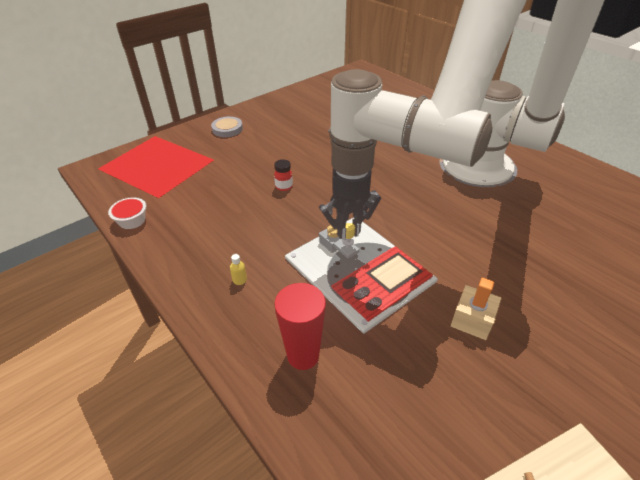

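The picture shows the driver upright in its stand at (482, 297) and the gripper holding the raised knob at (347, 230). The jar, glue bottle and tumbler are where they stood. I'm handing in.

```bash
python3 - <<'E'
from st import *
print(arm.job_done()); st()
E
```

```text
the job is handed in; nothing more can be done
None
the job is handed in; nothing more can be done
```

The job is handed in. The screw is turned, the driver is back in its stand, and the gripper is still holding the plunger knob up so you can turn the panel. The hand-in gives no verdict, so what follows rests on my own measurements.

- **Lock screw:** I turned it anticlockwise with the driver's blade until the red keeper bar swung clear. The bar measured 1.36 rad, and I then turned the driver about 10° more. I judged from the picture that it was at or near the stop and did not measure it again. After I lifted the driver away, the bar was clear of the collar.
- **Driver:** The picture shows it let go, upright and fully seated in its stand, within about 2 mm of where it started.
- **Plunger:** My last reading before hand-in had the gripper 14.2 mm above the point where it took hold. The pull was about 16 N against the spring's 11 N, so I take it to be against its upper stop. The network put the knob about 13 mm higher than before.
- **Jar, glue bottle and tumbler:** They show no movement beyond the network's few millimetres of scatter. The top view missed the tumbler at the start, so its before-and-after check rests on the scene camera alone.

The top view could not confirm the knob or the driver at the end, as the network found neither there. In the last scene view it also reported a weak second "tumbler" (0.36) at the stand, which is false. The clock stood at about 24 s of the 67 s allowed.

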